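# Restock the dispensary's lane rack from the delivery tray

### The job

Move the row of four glass bottles from the grey delivery tray into the white lane rack, in the same order as the row of bottles that already stands at the back of the rack: each bottle goes upright on the rack floor in the front half of the lane that holds another of its own kind, in front of that one. They are glass, so set each one down rather than letting it drop, and leave the back row standing where it is.

Things in the scene. Friction and masses are not known exactly. Their poses are not given: they have to be found in the camera images.
- tray: Grey open delivery tray, fixed, to the robot's left: 90 (x) x 330 (y) x 26 mm high, walls and floor 3 mm. Origin: centre of its underside. Cross walls make four cells in a row along y, centres at y = -120, -40, 40, 120 mm; one bottle stands upright in each, in any order.
- rack: White lane rack, fixed: plate 200 (x) x 332 (y) x 6 mm. Origin: centre of its underside; bottles stand 6 mm above it. Dividers (tops 36 mm above origin) make 4 lanes along x, 77 mm clear, centred at y = -120, -40, 40, 120 mm. The front, towards the robot, is -x: a lip at x = -98 (top 22 mm); back stop at x = 98 (top 52). Front places are at x = -45, the back row stands near x = +45 mm.
- tall: loose bottle to be moved: tall round amber glass bottle with a white screw cap and paper label: body 46 mm across and 78 mm high, 24 mm neck, cap 28 mm across and 20 mm high; 118 mm tall in all, about 160 g. Stands on the tray floor. Origin: centre of its underside; z up through the cap.
- small: loose bottle to be moved: small round amber glass bottle with a white screw cap and paper label: body 32 mm across and 44 mm high, 18 mm neck, cap 22 mm across and 14 mm high; 70 mm tall in all, about 50 g. Stands on the tray floor. Origin: centre of its underside; z up through the cap.
- square: loose bottle to be moved: square amber glass bottle with a white round screw cap and paper label: body 44 x 44 mm in plan and 66 mm high, 28 mm neck, cap 34 mm across and 20 mm high; 92 mm tall in all, about 130 g. Stands on the tray floor. Origin: centre of its underside; z up through the cap.
- jar: loose bottle to be moved: squat wide-mouthed amber glass jar with a white screw lid and paper label: body 56 mm across and 42 mm high, lid 60 mm across and 16 mm high; 64 mm tall in all, about 140 g. Stands on the tray floor. Origin: centre of its underside; z up through the cap.
- tall_reserve: loose bottle that already stands upright in the back row of the rack, in one of the four lanes, in any order; it stays there. The same kind of bottle as 'tall', identical in shape and size (tall round amber glass bottle with a white screw cap and paper label). Origin: centre of its underside; z points up.
- small_reserve: loose bottle that already stands upright in the back row of the rack, in one of the four lanes, in any order; it stays there. The same kind of bottle as 'small', identical in shape and size (small round amber glass bottle with a white screw cap and paper label). Origin: centre of its underside; z points up.
- square_reserve: loose bottle that already stands upright in the back row of the rack, in one of the four lanes, in any order; it stays there. The same kind of bottle as 'square', identical in shape and size (square amber glass bottle with a white round screw cap and paper label). Origin: centre of its underside; z points up.
- jar_reserve: loose bottle that already stands upright in the back row of the rack, in one of the four lanes, in any order; it stays there. The same kind of bottle as 'jar', identical in shape and size (squat wide-mouthed amber glass jar with a white screw lid and paper label). Origin: centre of its underside; z points up.
Mind the look-alikes: they are no part of the job. What is shaped like the tall but green or purple is not meant.

How it is judged:
By the outcome, as a careful person would: the job done as asked, in the order asked, and still so for the second after the job is handed in, with the robot touching nothing.
It also fails if it takes over 102 s, if anything falls off the work surface, if the arm or the gripper's body presses on something with over 40 N, if the wrist force passes 120 N, or if a joint passes its speed limit or range.

### The arm

A 7-joint arm with a two-finger parallel gripper is mounted at the origin on the work surface. World frame = base frame: x ahead of the robot, y to its left, z up, the work surface at z = 0. Lengths are in m, angles in rad, forces in N, time in s.
With the tool pointing down it reaches from about 0.4 to 0.85 m from the base axis. Payload 10.4 kg.
Tool frame: the origin (TCP) lies at the very end of the fingers, on their centre line; the grasp point (between the pads) lies 19 mm behind it (manip.tcp_to_grasp is the distance from the TCP to the grasp point, in m); x points along the fingers, y is the direction in which the jaws open and shut, and the axes are right-handed (so a half turn about x gives the same grasp; the last joint's range is limited). The gripper opens to 85 mm and grips with 20 to 120 N. Pads are 22 mm wide; open, the fingers measure 114 mm over their backs; the gripper's body (76 mm by 85 mm) begins 54 mm behind the grasp point. The pads swing forward as they close: fully open they stand 13 mm farther back than shut.
Start: joints at [-1.355, 0.332, -0.065, 1.46, 0.022, 1.35, -0.088], TCP at [0.148, 0.607, 0.231] pointing down, gripper open.
Joint ranges: [-2.6, 2.6], [-0.5, 2.12], [-1.47, 1.34], [0.16, 2.42], [-1.27, 4.41], [0.06, 2.06], [-2.6, 2.6]. Speed limits (rad/s): [2.22, 2.22, 2.79, 2.79, 3.14, 3.14, 3.14].

### API

Orientations are given as a unit quaternion [x, y, z, w].
In Python, from workcell import manip, cams, hand_in gives the robot as it stands.
- The arm moves only by the shell command python3 -m handwheel 'ROWS' [FORCE]. ROWS is text: rows parted by semicolons, each of 7 numbers parted by spaces: the shift along the tool's x, y, z in mm, then the turn, a rotation vector about the tool's x, y, z in rad, then the finger opening in mm, from 0 to 85.4. A call has 1 to 8 rows; each row shifts and turns the commanded pose from where the row before left it, along the tool's axes as they then stand; what a row does not reach is not made up. A row lasts 1/10 s, in which the tool goes at most 50 mm and 8.59 degrees, less where a joint would pass 70% of its speed; a pose out of reach is approached as far as the arm can. A call with a gripper value outside its range is refused whole. The fingers move at their own pace and stop on an object; FORCE is the grip in N (left out, the last holds). Time passes only in rows, so rows that do not move let the fingers close. It gives the time, the measured TCP pose, the force and the opening at its end, in the units of the state.
- manip.get_obs(): the state, without advancing time (a new reading comes with each control period).
- cams.camera(name): name is "scene" or "top"; returns a dict with "color" (384x512x3 uint8, blue, green, red), "depth" (384x512 float32, m along the optical axis (not along the pixel's ray), 0 where there is no reading), "camera_matrix" (3x3 intrinsics, pixels), "distortion" ([k1, k2, p1, p2, k3] as OpenCV has them; the pictures are not rectified), "origin" and "attitude" of the camera in the world. Camera axes: x right, y down, z forward; pixel columns grow to the right and rows downward; lengths in m; the calibration is good to about 2 mm. A picture is of the moment at which its call begins.
- hand_in(): hands the job in, once; it reports no verdict.
Trained networks look in the newest picture that a camera, given by its name, has taken for a name from the list of things; names that differ only in an ending like _2 or _b are one class to them, and where a whole thing is asked for, a point or a joint stands for the part that bears it (a point fixed in the world has none). Each returns a list of dicts, best first, with "conf" (0 to 1); they miss things now and then, are a little off and sometimes report something else, mostly with a low value. They report only what shows in the picture. A call takes as long as a camera call. They do not tell look-alikes from the thing itself.
- cams.recognise(camera, thing): "box" ([left, top, width, height] in pixels, round what is visible of it).
- cams.outline_of(camera, thing): "region" (384x512 bool, what is visible of it) and "box" ([left, top, width, height] in pixels, round what is visible of it).
The state is a dict: "clock": time; "joint_pos": joint angles; "joint_velocities": joint speeds; "tau": joint torques, N m; "position": TCP position; "ee_rot": TCP orientation; "ft_force": force on the tool from outside, world axes, zero at the start; "torque": the same for the moment, N m; "grip_width": opening from 0.0 (shut) to 1.0 (fully open).
Only numpy, scipy, OpenCV 4.12 (cv2) and the standard library are available. Lean on these libraries where they do the work, as an engineer would, in place of code of your own. Each camera call takes 0.05 s, during which the arm holds its last target.

## Working session

There is one attempt and no reset: what is moved stays moved. The work goes in short steps, Python scripts to look and compute and a shell command to move; the robot and the scene stay as the last step left them, time stands still between calls to the robot, and variables do not carry over. Pictures are saved under pics/ and viewed, and the job is handed in when it is done.

```bash
ls; mkdir -p pics; python3 - <<'E'
from workcell import manip, cams
import cv2
o=manip.get_obs(); print(o, manip.tcp_to_grasp)
for n in("scene","top"):
    c=cams.camera(n); cv2.imwrite(f"pics/{n}0.png",c["color"]); print(n,c["camera_matrix"],c["distortion"],c["origin"],c["attitude"])
E
```

```text
pics
{'clock': 0.0, 'joint_pos': array([-1.35458084,  0.3328912 , -0.06471439,  1.46095923,  0.02162253,
        1.34989185, -0.08848816]), 'joint_velocities': array([-3.52023212e-04, -1.06201242e-03, -1.84907533e-04, -4.38123803e-05,
        7.61475954e-04, -1.01424635e-03, -1.11903073e-03]), 'tau': array([ 1.21777048e-03, -6.25444651e+01,  4.99159028e-02, -3.91599941e+01,
        1.62497163e-02,  9.80286801e-03,  1.94066860e-05]), 'position': array([0.14775922, 0.60689008, 0.23049535]), 'ee_rot': array([ 0.08370252,  0.70210509, -0.08472815,  0.70204236]), 'ft_force': array([-0.07906923, -0.25979163, -0.3354912 ]), 'torque': array([0.0462769 , 0.05032382, 0.01053544]), 'grip_width': 0.998552613859648} 0.0187
scene [[468.14177259   0.         257.02506751]
 [  0.         468.14177259 194.32891106]
 [  0.           0.           1.        ]] [-0.15706298  0.          0.          0.          0.        ] [ 1.16660007 -0.18950975  0.99724978] [ 0.79304241  0.52703311 -0.17043236 -0.25352053]
top [[458.04530169   0.         256.9356201 ]
 [  0.         458.04530169 185.59678934]
 [  0.           0.           1.        ]] [-0.18763565  0.          0.          0.          0.        ] [0.41742545 0.06325725 1.450744  ] [ 0.70948922 -0.70286271  0.03342361 -0.03862537]
```

View pics/scene0.png

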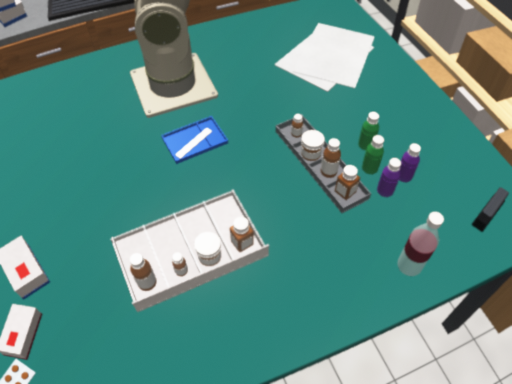

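View pics/top0.png

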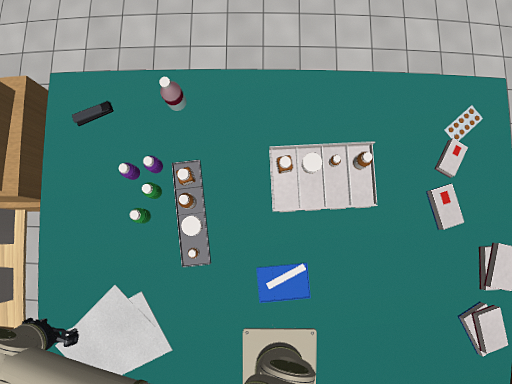

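The scene view shows the tray row, from near the robot outward, as small, jar, tall, square (297,122 to 348,182). The top view shows the rack's back row, left to right, as square (285,163), jar (312,162), small (336,160), tall (363,160). The green and purple look-alikes stand left of the tray. Next I'll measure positions.

```bash
cat > h.py <<'E'
from workcell import manip, cams
import numpy as np, cv2
from scipy.spatial.transform import Rotation as R
def pts(c,mask):
    v,u=np.nonzero(mask&(c["depth"]>0)); d=c["depth"][v,u]
    n=cv2.undistortPoints(np.c_[u,v].astype(np.float64)[:,None],c["camera_matrix"],c["distortion"])[:,0]
    P=np.c_[n*d[:,None],d]
    return R.from_quat(c["attitude"]).apply(P)+c["origin"], np.c_[u,v]
H=dict(tall=.118,small=.070,square=.092,jar=.064)
E
python3 - <<'E'
from h import *
for cam in("top","scene"):
    c=cams.camera(cam)
    for t in("tall","small","square","jar","tray","rack"):
        for r in cams.outline_of(cam,t)[:5]:
            if r["conf"]<.2: continue
            P,_=pts(c,r["region"])
            if len(P)<5: continue
            z=np.percentile(P[:,2],97); T=P[P[:,2]>z-.012] if t in H else P
            # min enclosing circle of top pts
            (x,y),rad=cv2.minEnclosingCircle(T[:,:2].astype(np.float32))
            print(cam,t,round(r["conf"],2),r["box"],"ztop %.3f"%z,"mean",T[:,:2].mean(0).round(3),"circ %.3f %.3f r%.3f"%(x,y,rad),len(T))
            if t in("tray","rack"):
                b=cv2.minAreaRect(P[:,:2].astype(np.float32)); print("   rect",b, np.percentile(P[:,2],[2,30,50,90]).round(3))
E
```

```text
top tall 0.74 [144.5, 150.7, 17.9, 21.0] ztop 0.121 mean [0.627 0.4  ] circ 0.628 0.400 r0.015 75
top tall 0.74 [180.5, 215.3, 22.0, 17.7] ztop 0.071 mean [0.436 0.273] circ 0.436 0.274 r0.030 311
top tall 0.65 [130.6, 206.3, 20.9, 18.6] ztop 0.121 mean [0.464 0.436] circ 0.465 0.438 r0.014 72
top tall 0.55 [120.1, 163.7, 19.2, 15.5] ztop 0.121 mean [0.605 0.474] circ 0.605 0.474 r0.014 67
top tall 0.48 [176.6, 195.6, 20.5, 11.9] ztop 0.124 mean [0.512 0.289] circ 0.512 0.289 r0.014 75
top small 0.67 [174.8, 167.0, 22.1, 17.3] ztop 0.098 mean [0.59  0.297] circ 0.591 0.297 r0.018 101
top small 0.66 [190.5, 252.0, 9.1, 4.9] ztop 0.076 mean [0.353 0.268] circ 0.354 0.267 r0.011 41
top square 0.74 [173.3, 169.1, 24.5, 18.0] ztop 0.098 mean [0.591 0.297] circ 0.591 0.297 r0.018 102
top square 0.3 [303.5, 152.6, 19.1, 19.8] ztop 0.075 mean [ 0.634 -0.093] circ 0.634 -0.094 r0.031 297
top jar 0.88 [178.6, 217.1, 24.2, 15.1] ztop 0.071 mean [0.436 0.273] circ 0.436 0.274 r0.030 303
top tray 0.85 [173.3, 161.1, 34.1, 108.7] ztop 0.028 mean [0.47  0.281] circ 0.480 0.287 r0.173 2204
   rect (
[... 1129 characters left out ...]
] ztop 0.026 mean [0.496 0.271] circ 0.477 0.280 r0.171 1665
   rect ((0.47718870639801025, 0.2819408178329468), (0.33368104696273804, 0.09361151605844498), 7.196467399597168) [-0.001  0.003  0.008  0.023]
scene rack 0.62 [110.1, 190.9, 158.2, 119.7] ztop 0.049 mean [ 0.595 -0.139] circ 0.596 -0.134 r0.191 8048
   rect ((0.5880728960037231, -0.13094942271709442), (0.21842533349990845, 0.3370443880558014), 3.3888158798217773) [0.001 0.005 0.006 0.036]
scene rack 0.24 [193.6, 232.2, 29.5, 33.3] ztop 0.072 mean [ 0.643 -0.095] circ 0.615 -0.093 r0.051 749
   rect ((0.6148468255996704, -0.09278766065835953), (0.05894149839878082, 0.10102368891239166), 86.69621276855469) [0.007 0.058 0.067 0.071]
```

```bash
python3 - <<'E'
from h import *
from scipy.optimize import least_squares
allP=[]
for cam in("top","scene"):
    c=cams.camera(cam); P,uv=pts(c,np.ones((384,512),bool)); 
    m=(P[:,0]>.44)&(P[:,0]<.76)&(P[:,1]>-.34)&(P[:,1]<.08)
    Q=P[m]; col=c["color"][uv[m][:,1],uv[m][:,0]]
    # reserve tops
    T=Q[Q[:,2]>.058]
    k=(np.round((T[:,:2]-T[:,:2].min(0))/.004)).astype(int)
    im=np.zeros(k.max(0)+1,np.uint8); im[k[:,0],k[:,1]]=1
    n,l=cv2.connectedComponents(cv2.dilate(im,np.ones((3,3))))
    for i in range(1,n):
        S=T[l[k[:,0],k[:,1]]==i]
        if len(S)<15: continue
        z=np.percentile(S[:,2],95); A=S[S[:,2]>z-.01]; (x,y),r=cv2.minEnclosingCircle(A[:,:2].astype(np.float32)); print(cam,"res %.3f %.3f r%.3f z%.3f"%(x,y,r,z),len(S))
    # rack fit: white rack points (not amber): divider-height pts
    D=Q[(Q[:,2]>.028)&(Q[:,2]<.040)]
    F=Q[(Q[:,2]>.042)&(Q[:,2]<.056)]
    L=Q[(Q[:,2]>.014)&(Q[:,2]<.024)]
    O=Q[(Q[:,2]>.003)&(Q[:,2]<.009)]
    def loc(p,X): 
        a=p[2]; d=X[:,:2]-p[:2]; return d@np.array([[np.cos(a),-np.sin(a)],[np.sin(a),np.cos(a)]])
    dv=np.array([-160,-80,0,80,160])/1000
    def f(p):
        d=loc(p,D); ry=np.minimum(np.abs(d[:,1:2]-dv).min(1),.02)
        rx=np.minimum(np.abs(loc(p,F)[:,0]-.098),.02)
        l=loc(p,L)[:,0]; rl=np.minimum(np.abs(l+.098),.015)
        return np.r_[ry,rx,rl]
    best=min((least_squares(f,[x,y,a],loss="soft_l1",f_scale=.003,x_scale=[.01,.01,.05]) for x in(.585,.595,.605) for y in(-.145,-.135,-.125) for a in(-.06,0,.06)),key=lambda s:s.cost)
    print(cam,"rack",best.x.round(4),best.cost, len(D),len(F),len(L))
c=cams.camera("top"); cv2.imwrite("pics/zt.png",cv2.resize(c["color"][135:275,160:385],None,fx=3.5,fy=3.5,interpolation=cv2.INTER_CUBIC))
c=cams.camera("scene"); cv2.imwrite("pics/zs.png",cv2.resize(c["color"][100:215,270:430],None,fx=5,fy=5,interpolation=cv2.INTER_CUBIC))
o=manip.get_obs(); print(R.from_quat(o["ee_rot"]).as_matrix().round(3))
E
```

```text
top res 0.634 -0.093 r0.030 z0.074 310
top res 0.631 -0.008 r0.017 z0.102 212
top res 0.644 -0.251 r0.014 z0.127 205
top res 0.644 -0.169 r0.011 z0.080 55
top rack [ 0.5939 -0.1337  0.0578] 0.016722601195660963 489 219 349
scene res 0.635 -0.094 r0.031 z0.072 525
scene res 0.631 -0.008 r0.018 z0.099 396
scene res 0.643 -0.252 r0.015 z0.125 486
scene res 0.645 -0.168 r0.012 z0.078 110
scene rack [ 0.5955 -0.1329  0.0567] 0.0569672182433394 1072 710 896
[[-0.     0.237  0.972]
 [ 0.     0.972 -0.237]
 [-1.     0.    -0.   ]]
```

View pics/zt.png

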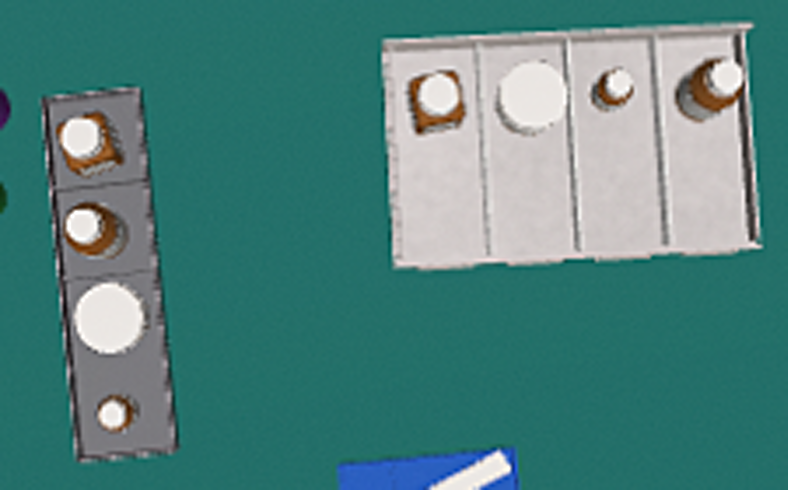

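View pics/zs.png

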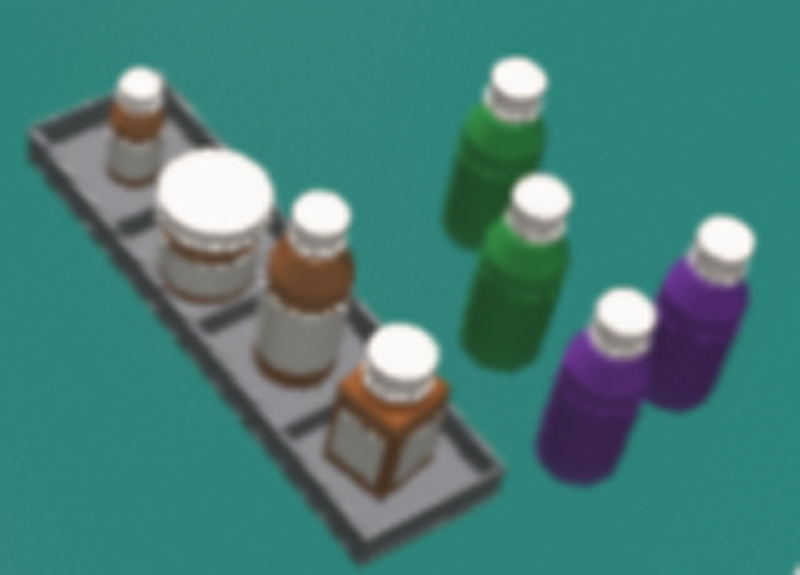

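```bash
cat > go.py <<'E'
from h import *
import sys
# usage: go.py x y z jawyaw_deg
x,y,z,yaw=map(float,sys.argv[1:5])
o=manip.get_obs(); M=R.from_quat(o["ee_rot"]).as_matrix()
d=M.T@(np.array([x,y,z])-o["position"])*1000
a=np.radians(yaw); T=np.c_[[0,0,-1],[np.cos(a),np.sin(a),0],np.cross([0,0,-1],[np.cos(a),np.sin(a),0])]
print("clock %.2f"%o["clock"],"pos",o["position"].round(4),"F",o["ft_force"].round(1),"grip mm %.1f"%(o["grip_width"]*85.4))
print("jaw yaw %.1f"%np.degrees(np.arctan2(M[1,1],M[0,1])))
print("shift now mm",d.round(1),"turn",R.from_matrix(M.T@T).as_rotvec().round(3))
dt=T.T@(np.array([x,y,z])-o["position"])*1000; print("shift after turning",dt.round(1))
E
python3 go.py .513 .290 .17 97; python3 -m handwheel '0 0 0 -0.12 0 0 60; 0 0 0 -0.12 0 0 60; 0 0 0 -0.12 0 0 60; 0 0 0 0 0 0 60'; python3 go.py .513 .290 .17 97
```

```text
clock 1.00 pos [0.1478 0.6073 0.2313] F [ 0.3  0.4 -0.8] grip mm 85.3
jaw yaw 76.3
shift now mm [  61.3 -221.9  429.9] turn [-0.361 -0.    -0.   ]
shift after turning [  61.3 -359.4  323.8]
clock: 1.4
position: [0.1479, 0.6073, 0.2313]
ee_rot: [-0.043, 0.706, 0.044, 0.706]
ft_force: [-0.4, 0.9, -0.2]
grip_width: 0.702
clock 1.40 pos [0.1479 0.6073 0.2313] F [-0.4  0.9 -0.2] grip mm 60.0
jaw yaw 97.1
shift now mm [  61.3 -359.7  323.4] turn [ 0.001 -0.    -0.   ]
shift after turning [  61.3 -359.4  323.8]
```

```bash
python3 -m handwheel '0 -30 27 0 0 0 60; 0 -30 27 0 0 0 60; 0 -30 27 0 0 0 60; 0 -30 27 0 0 0 60; 0 -30 27 0 0 0 60; 0 -30 27 0 0 0 60; 0 -30 27 0 0 0 60; 0 -30 27 0 0 0 60' >/dev/null; python3 -m handwheel '0 -30 27 0 0 0 60; 0 -30 27 0 0 0 60; 0 -30 27 0 0 0 60; 0 -29.4 26.6 0 0 0 60; 0 0 0 0 0 0 60; 0 0 0 0 0 0 60; 0 0 0 0 0 0 60'; python3 go.py .513 .290 .17 97
```

```text
clock: 2.9
position: [0.5117, 0.2907, 0.2312]
ee_rot: [-0.042, 0.706, 0.043, 0.706]
ft_force: [0.4, 0.1, 0.3]
grip_width: 0.701
clock 2.90 pos [0.5117 0.2907 0.2312] F [0.4 0.1 0.3] grip mm 59.9
jaw yaw 96.9
shift now mm [61.2 -0.9  1.3] turn [-0.001 -0.    -0.001]
shift after turning [61.2 -0.9  1.2]
```

```bash
python3 -m handwheel '30 -1 1 0 0 0 55; 30 0 0 0 0 0 55; 30 0 0 0 0 0 55; 20 0 0 0 0 0 50; 15 0 0 0 0 0 50; 10 0 0 0 0 0 50; 4 0 0 0 0 0 50; 0 0 0 0 0 0 50'; python3 go.py .513 .290 .092 97
```

```text
clock: 3.7
position: [0.5136, 0.2891, 0.0925]
ee_rot: [-0.043, 0.706, 0.043, 0.706]
ft_force: [0.3, 0.5, 0.4]
grip_width: 0.585
clock 3.70 pos [0.5136 0.2891 0.0925] F [0.3 0.5 0.4] grip mm 50.0
jaw yaw 97.0
shift now mm [ 0.5  0.9 -0.5] turn [-0.001  0.    -0.   ]
shift after turning [ 0.5  0.9 -0.5]
```

```bash
python3 - <<'E'
from h import *
c=cams.camera("scene"); cv2.imwrite("pics/a1.png",cv2.resize(c["color"][60:230,250:450],None,fx=3.5,fy=3.5,interpolation=cv2.INTER_CUBIC))
E
```

```text
(no output)
```

View pics/a1.png

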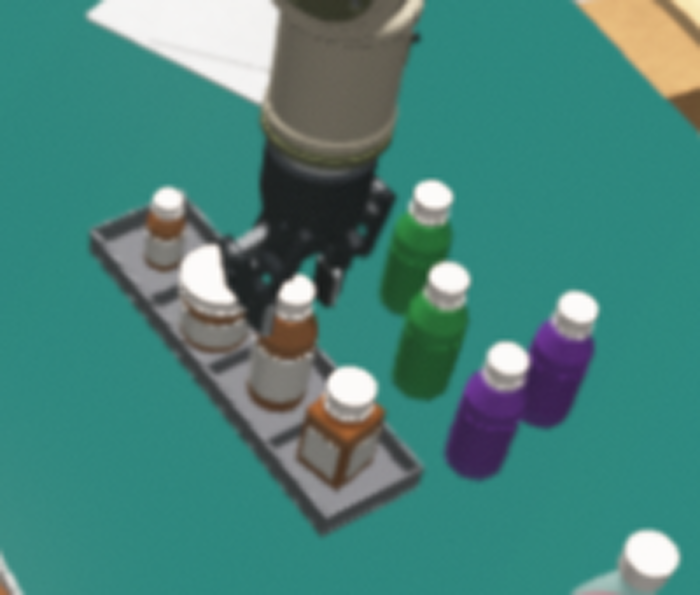

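The fingers straddle the white cap at (297,292), so I'll close here.

```bash
python3 -m handwheel '0 0 0 0 0 0 40; 0 0 0 0 0 0 34; 0 0 0 0 0 0 20; 0 0 0 0 0 0 20; 0 0 0 0 0 0 20; 0 0 0 0 0 0 20' 40; python3 -m handwheel '-2 0 0 0 0 0 20; -8 0 0 0 0 0 20; -15 0 0 0 0 0 20; -25 0 0 0 0 0 20; -30 0 0 0 0 0 20; -30 0 0 0 0 0 20; -20 0 0 0 0 0 20; 0 0 0 0 0 0 20';  python3 go.py .5564 -.2557 .095 3.3
```

```text
clock: 4.35
position: [0.5141, 0.2892, 0.093]
ee_rot: [-0.042, 0.705, 0.043, 0.706]
ft_force: [-0.9, -0.0, 5.5]
grip_width: 0.311
clock: 5.15
position: [0.515, 0.2895, 0.2267]
ee_rot: [-0.042, 0.704, 0.044, 0.708]
ft_force: [0.3, 0.4, -1.6]
grip_width: 0.318
clock 5.15 pos [0.515  0.2895 0.2267] F [ 0.3  0.4 -1.6] grip mm 27.2
jaw yaw 96.9
shift now mm [ 129.9 -546.6  -25.4] turn [ 1.634  0.002 -0.007]
shift after turning [131.7   9.9 546.6]
```

```bash
python3 - <<'E'
from h import *
c=cams.camera("scene"); cv2.imwrite("pics/a2.png",cv2.resize(c["color"][60:230,250:450],None,fx=3.5,fy=3.5,interpolation=cv2.INTER_CUBIC))
E
```

```text
(no output)
```

View pics/a2.png

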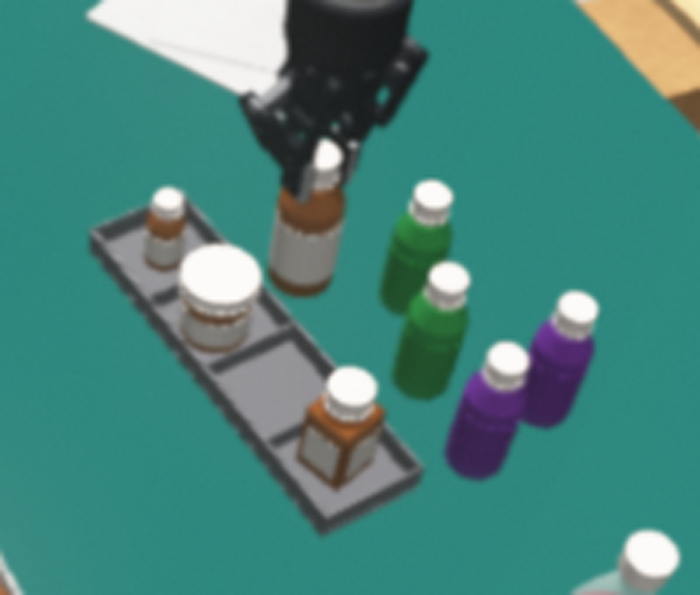

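```bash
python3 -m handwheel '0 0 0 0.1 0 0 20; 0 0 0 0.14 0 0 20; 0 0 0 0.14 0 0 20; 0 0 0 0.14 0 0 20; 0 0 0 0.14 0 0 20; 0 0 0 0.14 0 0 20; 0 0 0 0.14 0 0 20; 0 0 0 0.14 0 0 20' >/dev/null;  python3 -m handwheel '0 0 0 0.14 0 0 20; 0 0 0 0.14 0 0 20; 0 0 0 0.14 0 0 20; 0 0 0 0.134 0 0 20; 0 0 0 0 0 0 20; 0 0 0 0 0 0 20'; python3 go.py .5564 -.2557 .096 3.3
```

```text
clock: 6.6
position: [0.5132, 0.2886, 0.2215]
ee_rot: [0.484, 0.515, -0.485, 0.515]
ft_force: [0.3, 0.5, -1.2]
grip_width: 0.314
clock 6.60 pos [0.5132 0.2886 0.2215] F [ 0.3  0.5 -1.2] grip mm 26.8
jaw yaw 3.6
shift now mm [125.9   9.5 545.8] turn [0.004 0.001 0.001]
shift after turning [125.5  11.8 545.9]
```

```bash
python3 -m handwheel '0 1 20 0 0 0 20; 0 1 35 0 0 0 20; 0 1 40 0 0 0 20; 0 1 45 0 0 0 20; 0 1 45 0 0 0 20; 0 1 45 0 0 0 20; 0 1 45 0 0 0 20; 0 1 45 0 0 0 20' >/dev/null;  python3 -m handwheel '0 1 45 0 0 0 20; 0 1 45 0 0 0 20; 0 1 45 0 0 0 20; 0 0 40 0 0 0 20; 0 0 30 0 0 0 20; 0 0 16 0 0 0 20; 0 0 5 0 0 0 20; 0 0 0 0 0 0 20'; python3 -m handwheel '0 0 0 0 0 0 20; 0 0 0 0 0 0 20';  python3 go.py .5564 -.2557 .096 3.3
```

```text
clock: 8.2
position: [0.5556, -0.2564, 0.222]
ee_rot: [0.485, 0.514, -0.485, 0.514]
ft_force: [-0.1, 0.2, -1.1]
grip_width: 0.314
clock: 8.4
position: [0.5566, -0.2542, 0.2223]
ee_rot: [0.485, 0.515, -0.484, 0.515]
ft_force: [-0.2, 0.7, -1.0]
grip_width: 0.315
clock 8.40 pos [ 0.5566 -0.2542  0.2223] F [-0.2  0.7 -1. ] grip mm 26.9
jaw yaw 3.5
shift now mm [126.3  -0.3   1.6] turn [ 0.003 -0.001 -0.   ]
shift after turning [126.3  -0.2   1.5]
```

Bottle above its lane. I'll lower it to about 8 mm above the floor, then look.

```bash
python3 -m handwheel '15 0 1.5 0 0 0 20; 25 0 0 0 0 0 20; 25 0 0 0 0 0 20; 25 0 0 0 0 0 20; 15 0 0 0 0 0 20; 9 0 0 0 0 0 20; 4 0 0 0 0 0 20; 0 0 0 0 0 0 20'; python3 go.py .5564 -.2557 .096 3.3;  python3 - <<'E'
from h import *
c=cams.camera("scene"); cv2.imwrite("pics/a3.png",cv2.resize(c["color"][150:320,80:300],None,fx=3.5,fy=3.5,interpolation=cv2.INTER_CUBIC))
E
```

```text
clock: 9.2
position: [0.5565, -0.2572, 0.1044]
ee_rot: [0.485, 0.514, -0.485, 0.514]
ft_force: [0.6, -0.0, -0.8]
grip_width: 0.317
clock 9.20 pos [ 0.5565 -0.2572  0.1044] F [ 0.6 -0.  -0.8] grip mm 27.0
jaw yaw 3.3
shift now mm [ 8.4 -0.  -1.5] turn [ 0.  0. -0.]
shift after turning [ 8.4 -0.  -1.5]
```

View pics/a3.png

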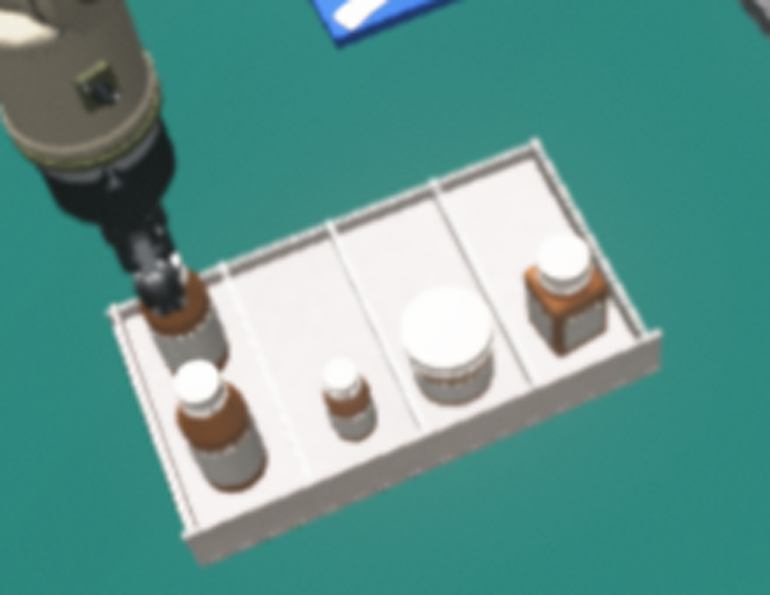

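The held bottle (185,330) hangs upright in the left lane, in front of tall_reserve. I'll lower it gently.

```bash
python3 -m handwheel '2 0 0 0 0 0 20; 2 0 0 0 0 0 20; 1.5 0 0 0 0 0 20; 1 0 0 0 0 0 20; 0.5 0 0 0 0 0 20; 0 0 0 0 0 0 20; 0 0 0 0 0 0 20'; python3 go.py .5564 -.2557 .096 3.3
```

```text
clock: 9.95
position: [0.5564, -0.2571, 0.0973]
ee_rot: [0.485, 0.514, -0.485, 0.514]
ft_force: [-0.7, 0.1, -0.5]
grip_width: 0.307
clock 9.95 pos [ 0.5564 -0.2571  0.0973] F [-0.7  0.1 -0.5] grip mm 26.2
jaw yaw 3.3
shift now mm [ 1.3  0.1 -1.4] turn [ 0. -0. -0.]
shift after turning [ 1.3  0.1 -1.4]
```

```bash
python3 -m handwheel '0.5 0 0 0 0 0 20; 0.5 0 0 0 0 0 20; 0 0 0 0 0 0 20; 0 0 0 0 0 0 20'; python3 -m handwheel '0.5 0 0 0 0 0 20; 0 0 0 0 0 0 20; 0 0 0 0 0 0 20'
```

```text
clock: 10.35
position: [0.5563, -0.2571, 0.0962]
ee_rot: [0.485, 0.514, -0.485, 0.514]
ft_force: [-0.7, -1.1, -2.0]
grip_width: 0.314
clock: 10.65
position: [0.5566, -0.2572, 0.0961]
ee_rot: [0.485, 0.514, -0.485, 0.514]
ft_force: [-0.6, 0.2, 2.8]
grip_width: 0.313
```

```bash
python3 -m handwheel '0.5 0 0 0 0 0 20; 0 0 0 0 0 0 20; 0 0 0 0 0 0 20'
```

```text
clock: 10.95
position: [0.5568, -0.2574, 0.096]
ee_rot: [0.486, 0.514, -0.485, 0.515]
ft_force: [-0.6, 0.8, 5.9]
grip_width: 0.31
```

Contact confirmed: z has stalled at 0.096 m and the force is up to about 6 N. I'll release and rise.

```bash
python3 -m handwheel '0 0 0 0 0 0 30; 0 0 0 0 0 0 34; 0 0 0 0 0 0 40; 0 0 0 0 0 0 50; 0 0 0 0 0 0 55; 0 0 0 0 0 0 55'; python3 -m handwheel '-8 0 0 0 0 0 55; -20 0 0 0 0 0 55; -30 0 0 0 0 0 55; -35 0 0 0 0 0 55; -30 0 0 0 0 0 55; -10 0 0 0 0 0 55; 0 0 0 0 0 0 55'; python3 go.py .357 .268 .2 97;  python3 - <<'E'
from h import *
c=cams.camera("scene"); cv2.imwrite("pics/a4.png",cv2.resize(c["color"][150:320,80:300],None,fx=3.5,fy=3.5,interpolation=cv2.INTER_CUBIC))
E
```

```text
clock: 11.55
position: [0.5563, -0.2571, 0.0952]
ee_rot: [0.485, 0.514, -0.485, 0.514]
ft_force: [0.2, 0.3, -0.0]
grip_width: 0.644
clock: 12.25
position: [0.557, -0.2576, 0.2301]
ee_rot: [0.486, 0.513, -0.485, 0.515]
ft_force: [0.1, 0.4, -1.3]
grip_width: 0.643
clock 12.25 pos [ 0.557  -0.2576  0.2301] F [ 0.1  0.4 -1.3] grip mm 54.9
jaw yaw 3.3
shift now mm [  29.2 -169.3 -536.3] turn [-1.635  0.003 -0.002]
shift after turning [  30.1  546.  -134.4]
```

View pics/a4.png

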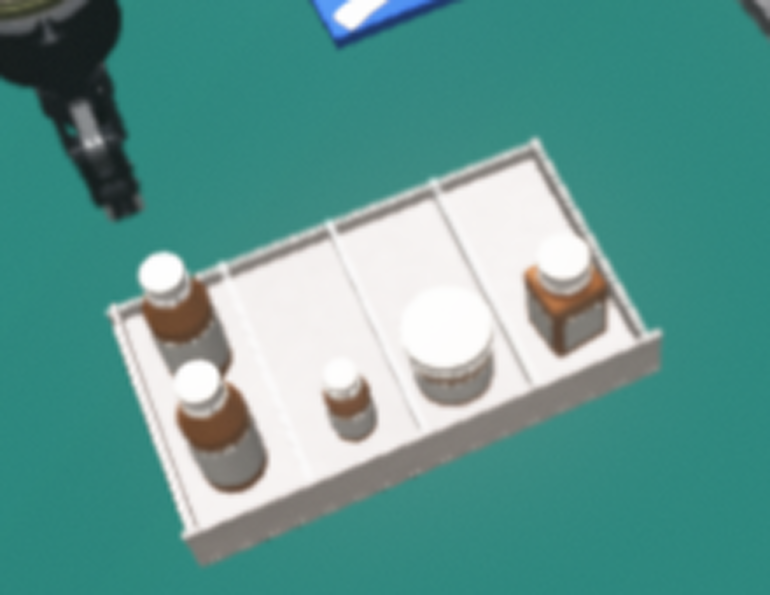

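Tall stands upright at (165,270)–(200,365). Next is small. The neighbouring cells allow jaws along the row, so no turn is needed.

```bash
python3 -m handwheel '0 -7 -20 0 0 0 45; 0 -12 -40 0 0 0 45; 0 -14 -45 0 0 0 45; 0 -14 -45 0 0 0 45; 0 -14 -45 0 0 0 45; 0 -14 -45 0 0 0 45; 0 -14 -45 0 0 0 45; 0 -14 -45 0 0 0 45' >/dev/null; python3 -m handwheel '0 -14 -45 0 0 0 45; 0 -14 -45 0 0 0 45; 0 -14 -45 0 0 0 45; 0 -14 -40 0 0 0 45; 0 -9 -25 0 0 0 45; 0 0 -10 0 0 0 45; 0 0 0 0 0 0 45; 0 0 0 0 0 0 45'; python3 go.py .356 .268 .15 3.3; python3 - <<'E'
from h import *
for cam in("top","scene"):
    c=cams.camera(cam); P,_=pts(c,np.ones((384,512),bool))
    for n,(x,y),lo in(("small",(.356,.268),.062),("jar",(.437,.274),.058),("square",(.591,.297),.08)):
        S=P[(np.hypot(P[:,0]-x,P[:,1]-y)<.042)&(P[:,2]>lo)&(P[:,2]<.105)]
        if len(S)>5: (a,b),r=cv2.minEnclosingCircle(S[:,:2].astype(np.float32)); print(cam,n,round(a,4),round(b,4),round(r,3),S.mean(0).round(3),len(S))
    if cam=="scene": cv2.imwrite("pics/b1.png",cv2.resize(c["color"][60:230,250:450],None,fx=3.5,fy=3.5,interpolation=cv2.INTER_CUBIC))
E
```

```text
clock: 13.9
position: [0.3578, 0.2708, 0.2276]
ee_rot: [0.485, 0.514, -0.486, 0.514]
ft_force: [-0.3, -0.5, -0.1]
grip_width: 0.523
clock 13.90 pos [0.3578 0.2708 0.2276] F [-0.3 -0.5 -0.1] grip mm 44.7
jaw yaw 3.2
shift now mm [77.6 -1.9  2.6] turn [-0.001  0.001  0.001]
shift after turning [77.6 -2.   2.7]
top small 0.3526 0.2691 0.011 [0.353 0.268 0.07 ] 43
top jar 0.4362 0.273 0.031 [0.436 0.273 0.066] 315
top square 0.5903 0.2981 0.018 [0.59  0.297 0.094] 107
scene small 0.3546 0.2694 0.014 [0.355 0.269 0.07 ] 55
scene jar 0.4374 0.2721 0.033 [0.439 0.273 0.066] 326
scene square 0.5913 0.2973 0.019 [0.594 0.297 0.092] 161
```

View pics/b1.png

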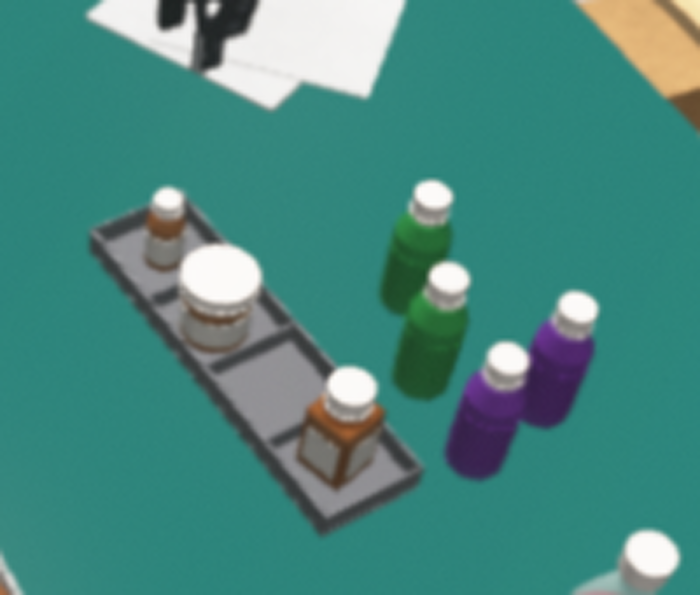

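Small's cap sits at about (0.354, 0.2685). Descending.

```bash
python3 -m handwheel '20 -4 2.5 0 0 0 45; 35 0 0 0 0 0 45; 35 0 0 0 0 0 45; 35 0 0 0 0 0 45; 25 0 0 0 0 0 45; 12 0 0 0 0 0 45; 0 0 0 0 0 0 45; 0 0 0 0 0 0 45'; python3 go.py .354 .2685 .051 3.3; python3 - <<'E'
from h import *
c=cams.camera("scene");cv2.imwrite("pics/b2.png",cv2.resize(c["color"][60:180,240:380],None,fx=5,fy=5,interpolation=cv2.INTER_CUBIC))
E
```

```text
clock: 14.8
position: [0.3542, 0.2696, 0.0673]
ee_rot: [0.486, 0.514, -0.485, 0.514]
ft_force: [0.7, 0.1, 0.6]
grip_width: 0.528
clock 14.80 pos [0.3542 0.2696 0.0673] F [0.7 0.1 0.6] grip mm 45.1
jaw yaw 3.3
shift now mm [16.3 -0.3  1.1] turn [-0.    -0.001 -0.001]
shift after turning [16.3 -0.3  1.1]
```

View pics/b2.png

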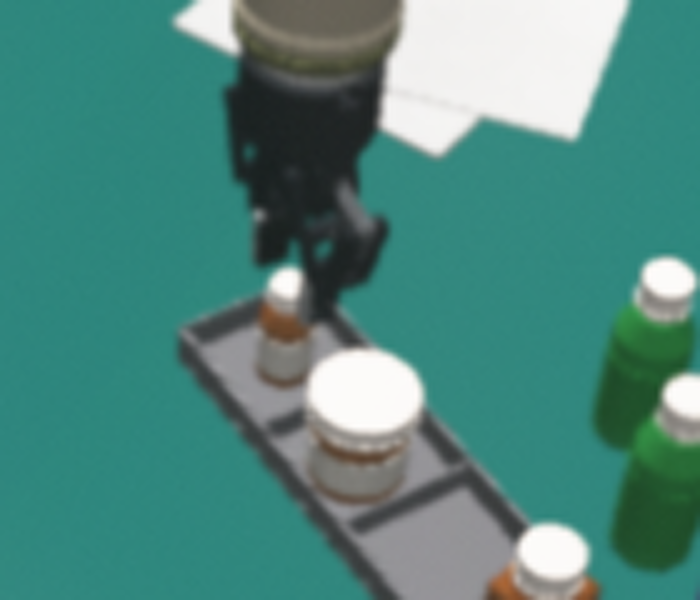

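```bash
python3 -m handwheel '8 0 1 0 0 0 45; 5 0 0 0 0 0 45; 3 0 0 0 0 0 45; 0 0 0 0 0 0 36; 0 0 0 0 0 0 30; 0 0 0 0 0 0 26; 0 0 0 0 0 0 22; 0 0 0 0 0 0 15' 30; python3 -m handwheel '0 0 0 0 0 0 15; 0 0 0 0 0 0 15; 0 0 0 0 0 0 15'
```

```text
clock: 15.65
position: [0.3535, 0.2687, 0.0506]
ee_rot: [0.485, 0.514, -0.485, 0.514]
ft_force: [-1.4, -0.3, 2.9]
grip_width: 0.243
clock: 15.95
position: [0.3535, 0.2687, 0.0505]
ee_rot: [0.485, 0.514, -0.485, 0.514]
ft_force: [-3.0, -0.4, 5.5]
grip_width: 0.242
```

```bash
python3 -m handwheel '-2 0 0 0 0 0 15; -8 0 0 0 0 0 15; -20 0 0 0 0 0 15; -30 0 0 0 0 0 15; -30 0 0 0 0 0 15; -20 0 0 0 0 0 15; -10 0 0 0 0 0 15; 0 0 0 0 0 0 15';  python3 go.py .5519 -.1758 .0535 3.3; python3 - <<'E'
from h import *
c=cams.camera("scene");cv2.imwrite("pics/b3.png",cv2.resize(c["color"][30:180,240:380],None,fx=4,fy=4,interpolation=cv2.INTER_CUBIC))
E
```

```text
clock: 16.75
position: [0.354, 0.2689, 0.1714]
ee_rot: [0.486, 0.514, -0.485, 0.514]
ft_force: [-0.6, -0.0, -1.2]
grip_width: 0.241
clock 16.75 pos [0.354  0.2689 0.1714] F [-0.6 -0.  -1.2] grip mm 20.6
jaw yaw 3.3
shift now mm [117.5 171.6 455.5] turn [ 0.    -0.002 -0.002]
shift after turning [117.9 172.  455.3]
```

View pics/b3.png

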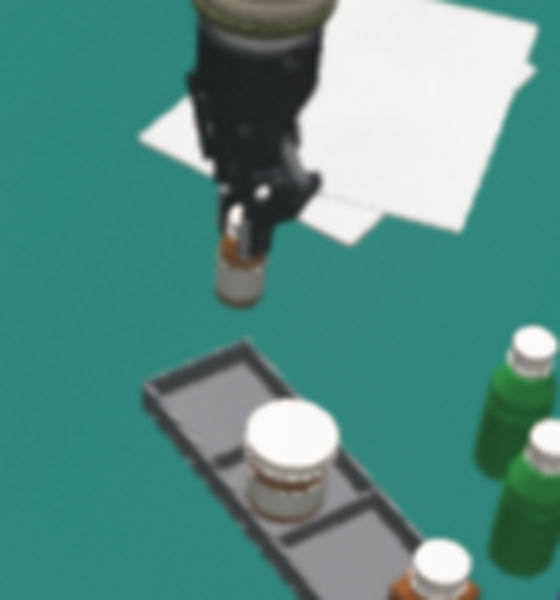

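Small is held upright at (240,270). Carrying it to its lane.

```bash
python3 -m handwheel '0 8 20 0 0 0 15; 0 14 35 0 0 0 15; 0 17 45 0 0 0 15; 0 17 45 0 0 0 15; 0 17 45 0 0 0 15; 0 17 45 0 0 0 15; 0 17 45 0 0 0 15; 0 17 45 0 0 0 15' >/dev/null; python3 -m handwheel '0 17 45 0 0 0 15; 0 14 40 0 0 0 15; 0 11 27 0 0 0 15; 0 6 14 0 0 0 15; 0 0 4 0 0 0 15; 0 0 0 0 0 0 15; 0 0 0 0 0 0 15; 0 0 0 0 0 0 15'; python3 go.py .5519 -.1758 .0535 3.3
```

```text
clock: 18.4
position: [0.5514, -0.1746, 0.1701]
ee_rot: [0.485, 0.515, -0.485, 0.514]
ft_force: [0.7, -0.3, -0.4]
grip_width: 0.243
clock 18.40 pos [ 0.5514 -0.1746  0.1701] F [ 0.7 -0.3 -0.4] grip mm 20.7
jaw yaw 3.4
shift now mm [116.6   0.4   1.4] turn [ 0.002 -0.001  0.   ]
shift after turning [116.6   0.4   1.3]
```

```bash
python3 -m handwheel '15 0 1 0 0 0 15; 25 0 0 0 0 0 15; 25 0 0 0 0 0 15; 20 0 0 0 0 0 15; 15 0 0 0 0 0 15; 8 0 0 0 0 0 15; 3 0 0 0 0 0 15; 0 0 0 0 0 0 15'; python3 -m handwheel '1.5 0 0 0 0 0 15; 1 0 0 0 0 0 15; 1 0 0 0 0 0 15; 0.5 0 0 0 0 0 15; 0 0 0 0 0 0 15; 0 0 0 0 0 0 15'; python3 go.py .5519 -.1758 .0535 3.3
```

```text
clock: 19.2
position: [0.5518, -0.1768, 0.0594]
ee_rot: [0.485, 0.514, -0.485, 0.514]
ft_force: [0.5, -0.4, -0.3]
grip_width: 0.243
clock: 19.8
position: [0.5517, -0.1768, 0.0553]
ee_rot: [0.485, 0.514, -0.485, 0.514]
ft_force: [-0.7, 1.2, -0.3]
grip_width: 0.242
clock 19.80 pos [ 0.5517 -0.1768  0.0553] F [-0.7  1.2 -0.3] grip mm 20.7
jaw yaw 3.3
shift now mm [ 1.8  0.3 -1. ] turn [ 0. -0. -0.]
shift after turning [ 1.8  0.3 -1. ]
```

```bash
python3 -m handwheel '0.5 0 0 0 0 0 15; 0.5 0 0 0 0 0 15; 0 0 0 0 0 0 15; 0 0 0 0 0 0 15'; python3 -m handwheel '0.5 0 0 0 0 0 15; 0 0 0 0 0 0 15; 0 0 0 0 0 0 15';python3 -m handwheel '0.5 0 0 0 0 0 15; 0 0 0 0 0 0 15; 0 0 0 0 0 0 15'
```

```text
clock: 20.2
position: [0.5516, -0.1768, 0.0542]
ee_rot: [0.485, 0.514, -0.485, 0.514]
ft_force: [0.6, 0.4, 0.1]
grip_width: 0.24
clock: 20.5
position: [0.5517, -0.1768, 0.0538]
ee_rot: [0.485, 0.514, -0.485, 0.514]
ft_force: [0.1, 0.1, -1.9]
grip_width: 0.237
clock: 20.8
position: [0.5518, -0.1769, 0.0536]
ee_rot: [0.485, 0.514, -0.485, 0.514]
ft_force: [-3.0, 0.3, 5.7]
grip_width: 0.239
```

Contact: z has stalled at 0.0536 m, as expected, with +5.7 N. Releasing.

```bash
python3 -m handwheel '0 0 0 0 0 0 24; 0 0 0 0 0 0 28; 0 0 0 0 0 0 36; 0 0 0 0 0 0 45; 0 0 0 0 0 0 45'; python3 -m handwheel '-6 0 0 0 0 0 45; -15 0 0 0 0 0 45; -30 0 0 0 0 0 45; -35 0 0 0 0 0 60; -30 0 0 0 0 0 75; -10 0 0 0 0 0 75; 0 0 0 0 0 0 75'; python3 go.py .437 .273 .15 3.3;  python3 - <<'E'
from h import *
c=cams.camera("scene"); cv2.imwrite("pics/b4.png",cv2.resize(c["color"][150:320,80:300],None,fx=3.5,fy=3.5,interpolation=cv2.INTER_CUBIC))
E
```

```text
clock: 21.3
position: [0.5517, -0.1768, 0.0532]
ee_rot: [0.485, 0.514, -0.485, 0.514]
ft_force: [-0.2, -1.0, 0.4]
grip_width: 0.522
clock: 22.0
position: [0.5526, -0.1771, 0.1816]
ee_rot: [0.486, 0.513, -0.484, 0.515]
ft_force: [0.2, 1.3, -0.6]
grip_width: 0.88
clock 22.00 pos [ 0.5526 -0.1771  0.1816] F [ 0.2  1.3 -0.6] grip mm 75.2
jaw yaw 3.3
shift now mm [  31.2  -89.5 -456.1] turn [ 0.     0.    -0.004]
shift after turning [  31.6  -89.5 -456.1]
```

View pics/b4.png

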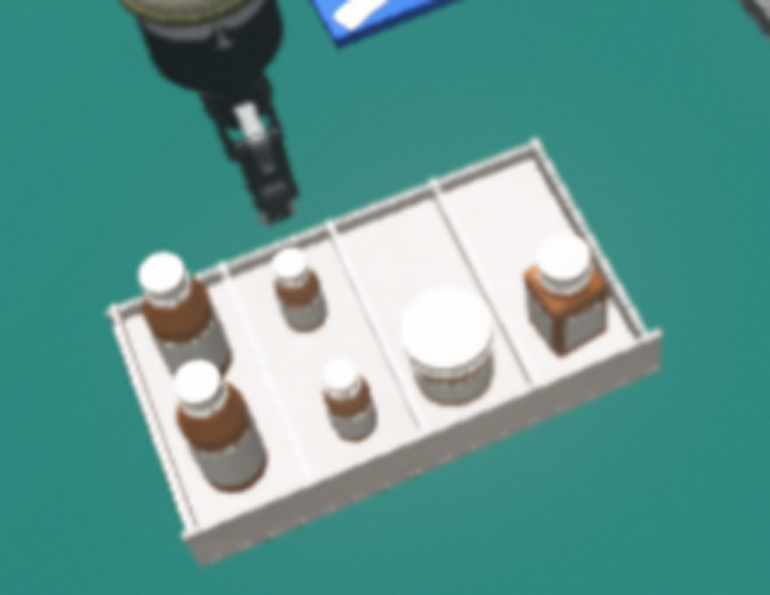

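Small is standing at (298,290), in front of its reserve. Next is the jar, near (0.437, 0.273).

```bash
python3 -m handwheel '0 -4 -20 0 0 0 78; 0 -7 -35 0 0 0 78; 0 -9 -45 0 0 0 78; 0 -9 -45 0 0 0 78; 0 -9 -45 0 0 0 78; 0 -9 -45 0 0 0 78; 0 -9 -45 0 0 0 78; 0 -9 -45 0 0 0 78' >/dev/null; python3 -m handwheel '0 -9 -45 0 0 0 78; 0 -9 -40 0 0 0 78; 0 -6 -25 0 0 0 78; 0 -4 -14 0 0 0 78; 0 -1 -5 0 0 0 78; 0 0 0 0 0 0 78; 0 0 0 0 0 0 78; 0 0 0 0 0 0 78'; python3 go.py .437 .273 .042 3.3
```

```text
clock: 23.65
position: [0.4321, 0.2696, 0.1793]
ee_rot: [0.486, 0.514, -0.486, 0.514]
ft_force: [0.7, 0.6, 0.4]
grip_width: 0.913
clock 23.65 pos [0.4321 0.2696 0.1793] F [0.7 0.6 0.4] grip mm 78.0
jaw yaw 3.2
shift now mm [137.3   5.   -3.1] turn [-0.002  0.    -0.   ]
shift after turning [137.3   5.   -3.1]
```

```bash
python3 -m handwheel '20 5 -3 0 0 0 78; 30 0 0 0 0 0 78; 25 0 0 0 0 0 78; 15 0 0 0 0 0 78; 8 0 0 0 0 0 78; 2 0 0 0 0 0 78; 0 0 0 0 0 0 78; 0 0 0 0 0 0 78'; python3 go.py .437 .273 .035 3.3; python3 - <<'E'
from h import *
c=cams.camera("scene");cv2.imwrite("pics/c2.png",cv2.resize(c["color"][60:210,240:390],None,fx=4,fy=4,interpolation=cv2.INTER_CUBIC))
c=cams.camera("top");cv2.imwrite("pics/c2t.png",cv2.resize(c["color"][140:290,140:290],None,fx=4,fy=4,interpolation=cv2.INTER_CUBIC))
E
```

```text
clock: 24.45
position: [0.4369, 0.2745, 0.0802]
ee_rot: [0.486, 0.514, -0.485, 0.514]
ft_force: [0.4, 0.4, -0.2]
grip_width: 0.91
clock 24.45 pos [0.4369 0.2745 0.0802] F [ 0.4  0.4 -0.2] grip mm 77.7
jaw yaw 3.3
shift now mm [45.2 -0.   1.6] turn [ 0.    -0.001 -0.001]
shift after turning [45.2  0.   1.5]
```

View pics/c2.png

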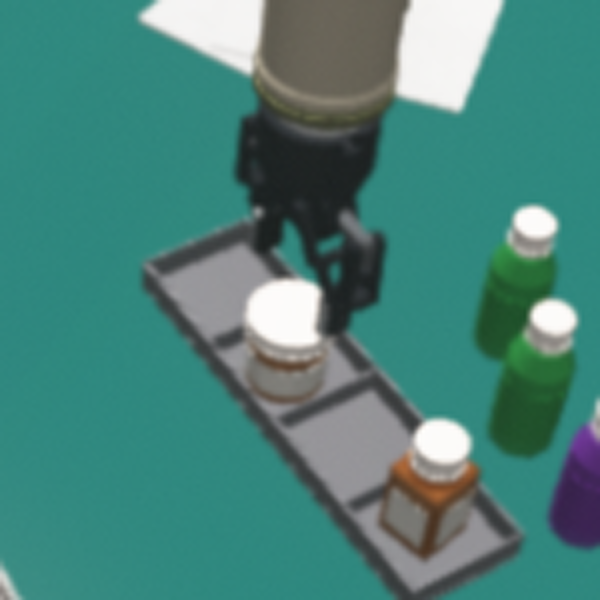

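View pics/c2t.png

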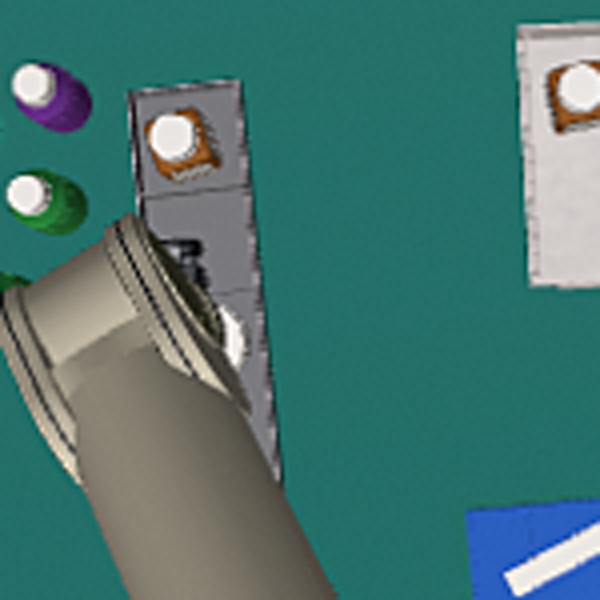

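The far finger (340,310) clears the lid's far edge. I'll open a little wider and go down carefully.

```bash
python3 -m handwheel '3 0 1 0 0 0 84; 5 0 0 0 0 0 84; 5 0 0 0 0 0 84; 5 0 0 0 0 0 84; 3 0 0 0 0 0 84; 0 0 0 0 0 0 84'; python3 -m handwheel '6 0 0 0 0 0 84; 6 0 0 0 0 0 84; 6 0 0 0 0 0 84; 5 0 0 0 0 0 84; 0 0 0 0 0 0 84; 0 0 0 0 0 0 84'; python3 go.py .437 .273 .035 3.3
```

```text
clock: 25.15
position: [0.4361, 0.2731, 0.0577]
ee_rot: [0.485, 0.514, -0.486, 0.514]
ft_force: [-1.1, -0.5, 0.3]
grip_width: 0.98
clock: 25.75
position: [0.4364, 0.2732, 0.0352]
ee_rot: [0.485, 0.514, -0.485, 0.514]
ft_force: [-0.3, -1.1, 0.4]
grip_width: 0.986
clock 25.75 pos [0.4364 0.2732 0.0352] F [-0.3 -1.1  0.4] grip mm 84.2
jaw yaw 3.3
shift now mm [0.2 0.6 0.3] turn [0. 0. 0.]
shift after turning [0.2 0.6 0.3]
```

```bash
python3 -m handwheel '0 0 0 0 0 0 78; 0 0 0 0 0 0 72; 0 0 0 0 0 0 66; 0 0 0 0 0 0 62; 0 0 0 0 0 0 58; 0 0 0 0 0 0 50; 0 0 0 0 0 0 50; 0 0 0 0 0 0 50' 40; python3 -m handwheel '-2 0 0 0 0 0 50; -8 0 0 0 0 0 50; -20 0 0 0 0 0 50; -30 0 0 0 0 0 50; -30 0 0 0 0 0 50; -20 0 0 0 0 0 50; -10 0 0 0 0 0 50; 0 0 0 0 0 0 50';  python3 go.py .5473 -.0960 .038 3.3; python3 - <<'E'
from h import *
c=cams.camera("scene");cv2.imwrite("pics/c3.png",cv2.resize(c["color"][30:180,240:380],None,fx=4,fy=4,interpolation=cv2.INTER_CUBIC))
E
```

```text
clock: 26.55
position: [0.4364, 0.2734, 0.0357]
ee_rot: [0.485, 0.514, -0.485, 0.514]
ft_force: [-3.0, -1.7, 5.7]
grip_width: 0.689
clock: 27.35
position: [0.4369, 0.2737, 0.1565]
ee_rot: [0.486, 0.514, -0.484, 0.514]
ft_force: [-0.1, -1.1, -1.6]
grip_width: 0.687
clock 27.35 pos [0.4369 0.2737 0.1565] F [-0.1 -1.1 -1.6] grip mm 58.6
jaw yaw 3.3
shift now mm [118.1  88.6 375.6] turn [ 0.    -0.002 -0.002]
shift after turning [118.5  88.9 375.4]
```

View pics/c3.png

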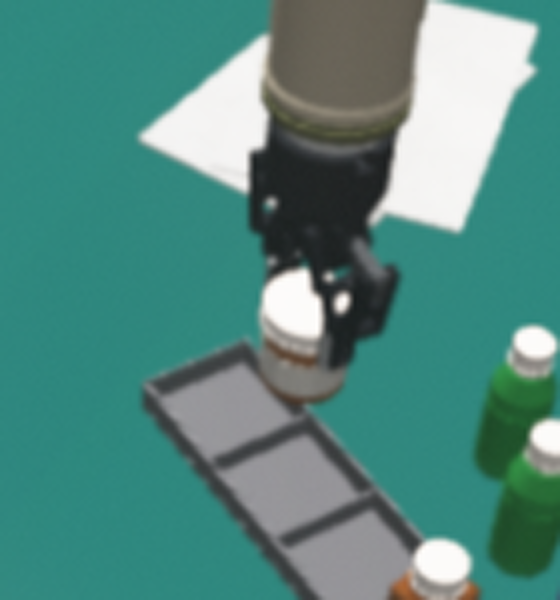

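The jar is held level at (305,335). Carrying it.

```bash
python3 -m handwheel '0 4 20 0 0 0 50; 0 8 35 0 0 0 50; 0 11 45 0 0 0 50; 0 11 45 0 0 0 50; 0 11 45 0 0 0 50; 0 11 45 0 0 0 50; 0 11 45 0 0 0 50; 0 9 40 0 0 0 50' >/dev/null; python3 -m handwheel '0 6 30 0 0 0 50; 0 3 18 0 0 0 50; 0 1 7 0 0 0 50; 0 0 0 0 0 0 50; 0 0 0 0 0 0 50; 0 0 0 0 0 0 50'; python3 go.py .545 -.0960 .0387 3.3
```

```text
clock: 28.8
position: [0.5438, -0.0945, 0.155]
ee_rot: [0.485, 0.515, -0.485, 0.514]
ft_force: [-0.8, -0.2, -1.5]
grip_width: 0.684
clock 28.80 pos [ 0.5438 -0.0945  0.155 ] F [-0.8 -0.2 -1.5] grip mm 58.4
jaw yaw 3.4
shift now mm [116.3   1.1   1.6] turn [ 0.002 -0.001  0.   ]
shift after turning [116.3   1.1   1.5]
```

```bash
python3 -m handwheel '15 1 1 0 0 0 50; 25 0 0 0 0 0 50; 25 0 0 0 0 0 50; 20 0 0 0 0 0 50; 14 0 0 0 0 0 50; 7 0 0 0 0 0 50; 3 0 0 0 0 0 50; 0 0 0 0 0 0 50'; python3 -m handwheel '1.5 0 0 0 0 0 50; 1.5 0 0 0 0 0 50; 1 0 0 0 0 0 50; 0.5 0 0 0 0 0 50; 0.5 0 0 0 0 0 50; 0 0 0 0 0 0 50; 0 0 0 0 0 0 50'; python3 go.py .545 -.0960 .0387 3.3; python3 - <<'E'
from h import *
c=cams.camera("scene"); cv2.imwrite("pics/c4.png",cv2.resize(c["color"][150:320,80:300],None,fx=3.5,fy=3.5,interpolation=cv2.INTER_CUBIC))
E
```

```text
clock: 29.6
position: [0.5453, -0.097, 0.0464]
ee_rot: [0.485, 0.514, -0.485, 0.514]
ft_force: [-0.5, 0.1, -1.4]
grip_width: 0.689
clock: 30.3
position: [0.545, -0.097, 0.0413]
ee_rot: [0.485, 0.514, -0.485, 0.514]
ft_force: [0.2, 0.1, -1.8]
grip_width: 0.688
clock 30.30 pos [ 0.545  -0.097   0.0413] F [ 0.2  0.1 -1.8] grip mm 58.7
jaw yaw 3.3
shift now mm [ 2.6  0.  -1. ] turn [ 0. -0. -0.]
shift after turning [ 2.6  0.  -1. ]
```

View pics/c4.png

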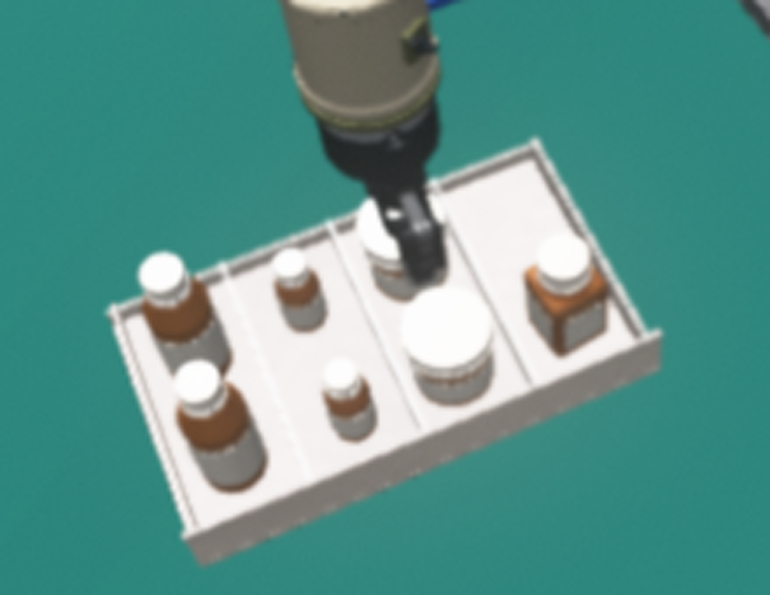

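The jar is centred in its lane at (400,245), with a gap to the reserve jar. Final lowering.

```bash
python3 -m handwheel '0.5 0 0 0 0 0 50; 0.5 0 0 0 0 0 50; 0.5 0 0 0 0 0 50; 0 0 0 0 0 0 50; 0 0 0 0 0 0 50'; python3 -m handwheel '0.5 0 0 0 0 0 50; 0 0 0 0 0 0 50; 0 0 0 0 0 0 50';python3 -m handwheel '0.5 0 0 0 0 0 50; 0 0 0 0 0 0 50; 0 0 0 0 0 0 50'; python3 -m handwheel '0.5 0 0 0 0 0 50; 0 0 0 0 0 0 50; 0 0 0 0 0 0 50'
```

```text
clock: 30.85
position: [0.545, -0.097, 0.0397]
ee_rot: [0.485, 0.514, -0.485, 0.514]
ft_force: [-0.2, -0.0, -2.9]
grip_width: 0.685
clock: 31.15
position: [0.545, -0.097, 0.0393]
ee_rot: [0.485, 0.514, -0.485, 0.514]
ft_force: [-0.3, -0.4, -1.8]
grip_width: 0.689
clock: 31.45
position: [0.5451, -0.097, 0.0388]
ee_rot: [0.485, 0.514, -0.485, 0.514]
ft_force: [0.3, 0.4, -1.7]
grip_width: 0.686
clock: 31.75
position: [0.5451, -0.097, 0.0387]
ee_rot: [0.485, 0.514, -0.485, 0.514]
ft_force: [-3.1, 1.1, 6.2]
grip_width: 0.692
```

```bash
python3 -m handwheel '0 0 0 0 0 0 62; 0 0 0 0 0 0 66; 0 0 0 0 0 0 70; 0 0 0 0 0 0 74; 0 0 0 0 0 0 74'; python3 -m handwheel '-5 0 0 0 0 0 74; -10 0 0 0 0 0 74; -20 0 0 0 0 0 74; -35 0 0 0 0 0 70; -35 0 0 0 0 0 60; -20 0 0 0 0 0 60; -10 0 0 0 0 0 60; 0 0 0 0 0 0 60'; python3 go.py .591 .2975 .073 3.3;  python3 - <<'E'
from h import *
c=cams.camera("scene"); cv2.imwrite("pics/c5.png",cv2.resize(c["color"][150:320,80:300],None,fx=3.5,fy=3.5,interpolation=cv2.INTER_CUBIC))
E
```

```text
clock: 32.25
position: [0.5451, -0.097, 0.0383]
ee_rot: [0.485, 0.514, -0.485, 0.514]
ft_force: [-0.6, 0.4, -0.9]
grip_width: 0.864
clock: 33.05
position: [0.5457, -0.0971, 0.1747]
ee_rot: [0.486, 0.514, -0.485, 0.515]
ft_force: [-0.6, 0.3, -0.4]
grip_width: 0.699
clock 33.05 pos [ 0.5457 -0.0971  0.1747] F [-0.6  0.3 -0.4] grip mm 59.7
jaw yaw 3.3
shift now mm [ 102.    67.9 -391.3] turn [ 0.    -0.    -0.002]
shift after turning [ 101.7   68.  -391.4]
```

View pics/c5.png

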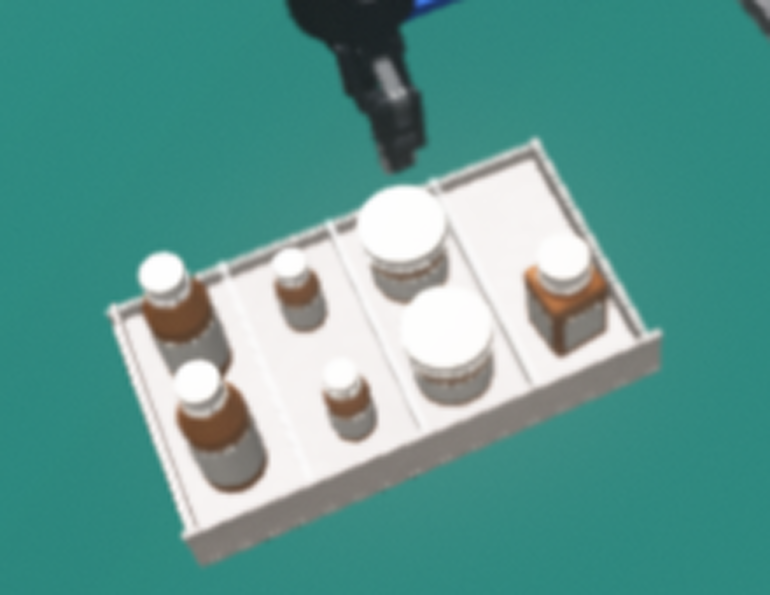

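The jar is standing at (405,245). Now square.

```bash
python3 -m handwheel '0 3 -20 0 0 0 62; 0 6 -35 0 0 0 62; 0 8 -45 0 0 0 62; 0 8 -45 0 0 0 62; 0 8 -45 0 0 0 62; 0 8 -45 0 0 0 62; 0 8 -45 0 0 0 62; 0 8 -45 0 0 0 62' >/dev/null; python3 -m handwheel '0 6 -35 0 0 0 62; 0 4 -20 0 0 0 62; 0 1 -11 0 0 0 62; 0 0 0 0 0 0 62; 0 0 0 0 0 0 62; 0 0 0 0 0 0 62'; python3 go.py .591 .2975 .073 3.3
```

```text
clock: 34.5
position: [0.5906, 0.2952, 0.1733]
ee_rot: [0.486, 0.514, -0.486, 0.514]
ft_force: [0.1, 0.2, 0.1]
grip_width: 0.727
clock 34.50 pos [0.5906 0.2952 0.1733] F [0.1 0.2 0.1] grip mm 62.0
jaw yaw 3.2
shift now mm [100.3   0.5  -2.3] turn [-0.002  0.001  0.   ]
shift after turning [100.3   0.5  -2.3]
```

```bash
python3 -m handwheel '15 0 -2 0 0 0 62; 25 0 0 0 0 0 62; 18 0 0 0 0 0 62; 9 0 0 0 0 0 62; 3 0 0 0 0 0 62; 0 0 0 0 0 0 62; 0 0 0 0 0 0 62'; python3 go.py .591 .2975 .073 3.3;  python3 - <<'E'
from h import *
c=cams.camera("scene");cv2.imwrite("pics/d1.png",cv2.resize(c["color"][80:230,260:410],None,fx=4,fy=4,interpolation=cv2.INTER_CUBIC))
E
```

```text
clock: 35.2
position: [0.5907, 0.2994, 0.1042]
ee_rot: [0.486, 0.514, -0.485, 0.514]
ft_force: [-0.4, 0.5, 0.3]
grip_width: 0.732
clock 35.20 pos [0.5907 0.2994 0.1042] F [-0.4  0.5  0.3] grip mm 62.5
jaw yaw 3.3
shift now mm [31.2  0.2  1.9] turn [ 0.    -0.001 -0.001]
shift after turning [31.2  0.2  1.9]
```

View pics/d1.png

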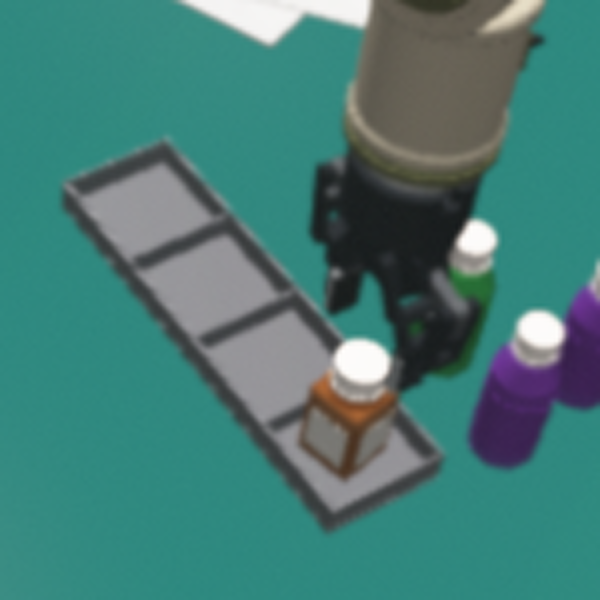

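The open fingers line up on either side of the cap at (360,365). Down to 0.074, then close.

```bash
python3 -m handwheel '8 0 1.5 0 0 0 60; 8 0 0 0 0 0 60; 7 0 0 0 0 0 60; 5 0 0 0 0 0 60; 2.5 0 0 0 0 0 60; 0 0 0 0 0 0 55; 0 0 0 0 0 0 50'; python3 go.py .591 .2975 .073 3.3; python3 -m handwheel '0 0 0 0 0 0 44; 0 0 0 0 0 0 39; 0 0 0 0 0 0 35; 0 0 0 0 0 0 25; 0 0 0 0 0 0 25; 0 0 0 0 0 0 25; 0 0 0 0 0 0 25; 0 0 0 0 0 0 25' 40
```

```text
clock: 35.95
position: [0.5903, 0.2978, 0.073]
ee_rot: [0.485, 0.514, -0.485, 0.514]
ft_force: [0.1, -0.1, 0.1]
grip_width: 0.589
clock 35.95 pos [0.5903 0.2978 0.073 ] F [ 0.1 -0.1  0.1] grip mm 50.3
jaw yaw 3.3
shift now mm [-0.   0.6  0.4] turn [ 0. -0. -0.]
shift after turning [-0.   0.6  0.4]
clock: 36.75
position: [0.5902, 0.2979, 0.0732]
ee_rot: [0.485, 0.514, -0.485, 0.514]
ft_force: [-2.8, -0.9, 5.0]
grip_width: 0.387
```

```bash
python3 -m handwheel '-2 0 0 0 0 0 25; -8 0 0 0 0 0 25; -20 0 0 0 0 0 25; -30 0 0 0 0 0 25; -30 0 0 0 0 0 25; -15 0 0 0 0 0 25; -5 0 0 0 0 0 25; 0 0 0 0 0 0 25';  python3 go.py .5427 -.0161 .0762 3.3; python3 - <<'E'
from h import *
c=cams.camera("scene");cv2.imwrite("pics/d2.png",cv2.resize(c["color"][80:230,260:410],None,fx=4,fy=4,interpolation=cv2.INTER_CUBIC))
E
```

```text
clock: 37.55
position: [0.5902, 0.2978, 0.1826]
ee_rot: [0.485, 0.514, -0.485, 0.514]
ft_force: [0.2, -0.1, -1.1]
grip_width: 0.383
clock 37.55 pos [0.5902 0.2978 0.1826] F [ 0.2 -0.1 -1.1] grip mm 32.7
jaw yaw 3.3
shift now mm [106.3 -65.6 310.6] turn [ 0. -0. -0.]
shift after turning [106.4 -65.5 310.6]
```

View pics/d2.png

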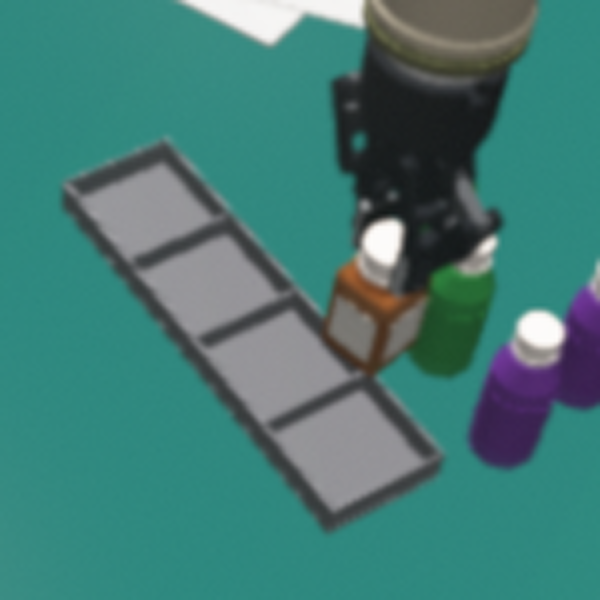

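Square is held upright at (378,300). Carrying it.

```bash
python3 -m handwheel '0 -4 20 0 0 0 25; 0 -7 35 0 0 0 25; 0 -9 42 0 0 0 25; 0 -9 42 0 0 0 25; 0 -9 42 0 0 0 25; 0 -9 42 0 0 0 25; 0 -8 38 0 0 0 25; 0 -6 28 0 0 0 25' >/dev/null; python3 -m handwheel '0 -4 16 0 0 0 25; 0 0 6 0 0 0 25; 0 0 0 0 0 0 25; 0 0 0 0 0 0 25; 0 0 0 0 0 0 25'; python3 go.py .5427 -.0161 .0762 3.3
```

```text
clock: 38.9
position: [0.5436, -0.0148, 0.1825]
ee_rot: [0.485, 0.515, -0.485, 0.515]
ft_force: [-0.8, -0.2, -0.7]
grip_width: 0.377
clock 38.90 pos [ 0.5436 -0.0148  0.1825] F [-0.8 -0.2 -0.7] grip mm 32.2
jaw yaw 3.5
shift now mm [106.3  -0.9   1.3] turn [ 0.003 -0.     0.   ]
shift after turning [106.3  -0.9   1.3]
```

```bash
python3 -m handwheel '15 -1 0.5 0 0 0 25; 25 0 0 0 0 0 25; 25 0 0 0 0 0 25; 18 0 0 0 0 0 25; 10 0 0 0 0 0 25; 5 0 0 0 0 0 25; 2 0 0 0 0 0 25; 0 0 0 0 0 0 25'; python3 -m handwheel '1 0 0 0 0 0 25; 1 0 0 0 0 0 25; 0.5 0 0 0 0 0 25; 0.5 0 0 0 0 0 25; 0 0 0 0 0 0 25; 0 0 0 0 0 0 25'; python3 go.py .5427 -.0161 .0762 3.3; python3 - <<'E'
from h import *
c=cams.camera("scene"); cv2.imwrite("pics/d4.png",cv2.resize(c["color"][150:320,80:300],None,fx=3.5,fy=3.5,interpolation=cv2.INTER_CUBIC))
E
```

```text
clock: 39.7
position: [0.5428, -0.0169, 0.0833]
ee_rot: [0.485, 0.514, -0.485, 0.514]
ft_force: [-0.1, 0.2, -0.5]
grip_width: 0.383
clock: 40.3
position: [0.5424, -0.0171, 0.0798]
ee_rot: [0.485, 0.514, -0.485, 0.514]
ft_force: [0.0, -0.2, -1.5]
grip_width: 0.38
clock 40.30 pos [ 0.5424 -0.0171  0.0798] F [ 0.  -0.2 -1.5] grip mm 32.5
jaw yaw 3.3
shift now mm [ 3.6  0.3 -0.9] turn [ 0. -0. -0.]
shift after turning [ 3.6  0.3 -0.9]
```

View pics/d4.png

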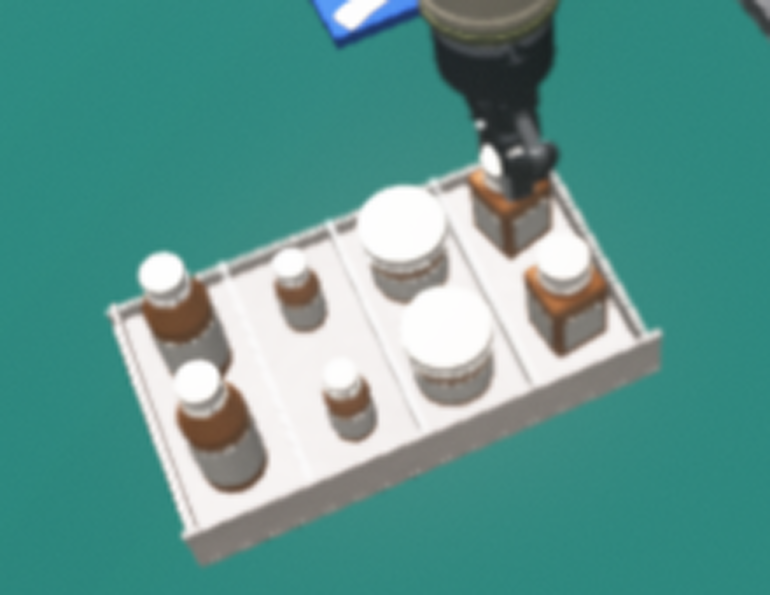

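Square is over its lane at (512,210). Final lowering.

```bash
python3 -m handwheel '1 0 0 0 0 0 25; 1 0 0 0 0 0 25; 0.5 0 0 0 0 0 25; 0 0 0 0 0 0 25; 0 0 0 0 0 0 25'; python3 -m handwheel '0.5 0 0 0 0 0 25; 0 0 0 0 0 0 25; 0 0 0 0 0 0 25';python3 -m handwheel '0.5 0 0 0 0 0 25; 0 0 0 0 0 0 25; 0 0 0 0 0 0 25'; python3 -m handwheel '0.5 0 0 0 0 0 25; 0 0 0 0 0 0 25; 0 0 0 0 0 0 25'
```

```text
clock: 40.85
position: [0.5424, -0.0171, 0.0773]
ee_rot: [0.485, 0.514, -0.485, 0.514]
ft_force: [-0.1, -0.3, -0.5]
grip_width: 0.384
clock: 41.15
position: [0.5424, -0.017, 0.0768]
ee_rot: [0.485, 0.514, -0.485, 0.514]
ft_force: [-0.0, 0.7, -0.4]
grip_width: 0.385
clock: 41.45
position: [0.5424, -0.017, 0.0763]
ee_rot: [0.485, 0.514, -0.485, 0.514]
ft_force: [0.2, -0.3, -0.6]
grip_width: 0.383
clock: 41.75
position: [0.5425, -0.0171, 0.0761]
ee_rot: [0.485, 0.514, -0.485, 0.514]
ft_force: [-2.7, -0.4, 5.2]
grip_width: 0.38
```

```bash
python3 -m handwheel '0 0 0 0 0 0 37; 0 0 0 0 0 0 41; 0 0 0 0 0 0 48; 0 0 0 0 0 0 58; 0 0 0 0 0 0 60'; python3 -m handwheel '-5 0 0 0 0 0 60; -15 0 0 0 0 0 60; -30 0 0 0 0 0 60; -40 0 0 0 0 0 60; -35 0 0 0 0 0 60; -15 0 0 0 0 0 60; 0 0 0 0 0 0 60'; python3 -m handwheel '0 -20 -20 0 0 0 60; 0 -10 -40 0 0 0 60; 0 0 -45 0 0 0 60; 0 0 -45 0 0 0 60; 0 0 -40 0 0 0 60; 0 0 -20 0 0 0 60; 0 0 0 0 0 0 60; 0 0 0 0 0 0 60'; python3 - <<'E'
from h import *
for cam in("scene","top"):
    c=cams.camera(cam); cv2.imwrite(f"pics/e_{cam}.png",cv2.resize(c["color"][130:320,80:400],None,fx=2.4,fy=2.4,interpolation=cv2.INTER_CUBIC))
    P,_=pts(c,np.ones((384,512),bool)); a=.057; d=P[:,:2]-[.5945,-.1333]; L=d@np.array([[np.cos(a),-np.sin(a)],[np.sin(a),np.cos(a)]])
    for n,y,h in(("tall",-.12,.118),("small",-.04,.07),("jar",.04,.064),("square",.12,.092)):
        for x in(-.045,.045):
            S=(abs(L[:,0]-x)<.042)&(abs(L[:,1]-y)<.037)&(P[:,2]>h-.006)&(P[:,2]<.15)
            (u,v),r=cv2.minEnclosingCircle(L[S].astype(np.float32)); print(cam,n,"front" if x<0 else "back","local %.1f %.1f r %.1f top %.1f (exp %.0f)"%(u*1e3,v*1e3,r*1e3,np.median(P[S,2])*1e3,h*1e3+6))
E
```

```text
clock: 42.25
position: [0.5424, -0.017, 0.0757]
ee_rot: [0.485, 0.514, -0.485, 0.514]
ft_force: [0.6, 1.0, 0.1]
grip_width: 0.704
clock: 42.95
position: [0.5438, -0.0172, 0.2194]
ee_rot: [0.487, 0.513, -0.484, 0.515]
ft_force: [0.0, 1.0, 0.5]
grip_width: 0.699
clock: 43.75
position: [0.5, 0.1904, 0.2154]
ee_rot: [0.485, 0.514, -0.486, 0.514]
ft_force: [0.2, -0.6, -0.6]
grip_width: 0.704
scene tall front local -42.1 -118.5 r 14.9 top 123.3 (exp 124)
scene tall back local 42.2 -122.0 r 14.6 top 123.1 (exp 124)
scene small front local -43.6 -39.8 r 12.2 top 73.9 (exp 76)
scene small back local 48.3 -37.6 r 12.4 top 74.9 (exp 76)
scene jar front local -44.3 42.6 r 32.2 top 68.5 (exp 70)
scene jar back local 43.3 37.8 r 31.2 top 68.7 (exp 70)
scene square front local -43.7 120.2 r 18.2 top 97.1 (exp 98)
scene square back local 44.0 123.4 r 18.3 top 96.7 (exp 98)
top tall front local -42.1 -118.1 r 14.6 top 123.0 (exp 124)
top tall back local 42.3 -120.3 r 13.6 top 123.4 (exp 124)
top small front local -45.1 -38.6 r 11.3 top 74.8 (exp 76)
top small back local 47.9 -38.7 r 12.0 top 75.1 (exp 76)
top jar front local -45.6 41.5 r 30.9 top 69.9 (exp 70)
top jar back local 41.5 38.0 r 31.0 top 69.5 (exp 70)
top square front local -44.8 121.5 r 17.2 top 97.8 (exp 98)
top square back local 42.7 123.1 r 16.9 top 97.2 (exp 98)
```

View pics/e_scene.png

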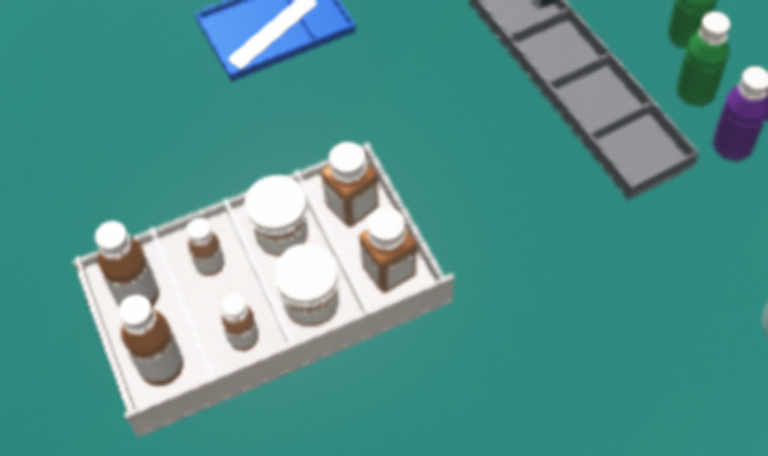

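View pics/e_top.png

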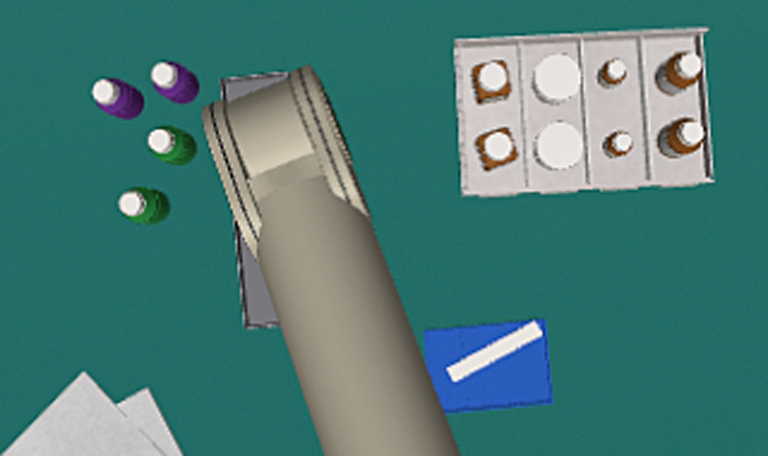

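Both pictures show all four pairs matched lane by lane and upright, with cap heights within about 2 mm of expected. The gripper is well clear, so I'm handing in.

```bash
python3 -c "
from workcell import manip, hand_in
o=manip.get_obs(); print(o['clock'],abs(o['joint_velocities']).max()); print(hand_in())"
```

```text
43.85 0.004524171311542281
the job is handed in; nothing more can be done
None
```

All four bottles are in the rack, each upright in the front half of the lane that holds its own kind. From the robot's left the lanes run square, jar, small, tall. I handed the job in at about 44 s, against the 102 s limit.

- **Handling:** I gripped each bottle by its cap or lid. I lowered each one in half-millimetre steps until the wrist force showed contact (about 5–6 N), and only then opened the fingers.
- **Final check, both cameras:** the front bottles are within about 3 mm of their places. Their tops are within about 2 mm of the height expected for standing on the rack floor. The back row agrees with its first measurement to within about 2 mm.
- **Other things in view:** the four look-alikes were not touched, the tray is empty, and the gripper was at rest well clear of everything.

No check failed. The two cameras disagreed only by the expected 1–2 mm.

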